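# Stack the demonstration fuel cell on its dowel pins

### The job

Build up the demonstration fuel cell on the two-pin base: first the grooved plate whose holes fit over the pins, then the window frame, then the plate with the tab, and last the end plate with its round boss upward, each slid down over both pins until it lies flat on the one below. Leave the grooved plate that does not fit lying flat on the table beside the base, and do not disturb the tape roll and the glass dish.

Things in the scene. Friction and masses are not known exactly. Their poses are not given: they have to be found in the camera images.
- pin_base: fixed aluminium assembly base on the table: block 132 x 60 x 15 mm (x, y, z) with two upright steel dowel pins 7 mm thick on its long centre line, 80 mm apart (at x = -40 and +40 mm), standing 48 mm above the block's top, their last 8 mm tapering to a 2.4 mm tip. Origin: centre of the block's underside, on the table; x along the line of the pins, z up
- grooved_wide: loose grey plate with fine dark meandering grooves drawn on its top, 112 mm long (its own x axis), 48 mm wide (y), two 12 mm through holes on its long centre line, 80 mm apart, which match the pins; 10 mm thick. Origin: centre of its underside; z up. Starts lying flat on the table. It may be turned end for end.
- grooved_close: loose grey grooved plate like the other, same outline, 112 mm long (its own x axis), 48 mm wide (y), two 12 mm through holes on its long centre line, but only 52 mm apart, so it cannot drop over the pins; 10 mm thick. Origin: centre of its underside; z up. Starts lying flat on the table. It may be turned end for end.
- window_frame: loose white plastic frame with a 51 x 29 mm rectangular window through its middle, 112 mm long (its own x axis), 48 mm wide (y), two 12 mm through holes on its long centre line, 80 mm apart; 10 mm thick. Origin: centre of its underside; z up. Starts lying flat on the table. It may be turned end for end.
- tab_plate: loose plain steel plate with a connection tab 22 mm wide sticking out 22 mm beyond its +x end (tab as thick as the plate, with a dark dot drawn on it, no hole), 112 mm long (its own x axis), 48 mm wide (y), two 12 mm through holes on its long centre line, 80 mm apart; 8 mm thick. Origin: midway between the holes on its underside; z up. Starts lying flat on the table. It may be turned end for end.
- end_plate: loose aluminium plate with a round boss in the middle of its top, 28 mm in diameter and 16 mm high, 112 mm long (its own x axis), 48 mm wide (y), two 12 mm through holes on its long centre line, 80 mm apart; 12 mm thick (28 mm over the boss). Origin: centre of its underside; z up. Starts lying flat on the table. It may be turned end for end.
- tape_roll: bystander: roll of tape lying flat, 98 mm across, 25 mm high, loose. Origin: centre of its underside
- petri_dish: bystander: round shallow glass dish, 96 mm across, 18 mm high, loose. Origin: centre of its underside
Mind the look-alikes: they are no part of the job. What is shaped like the pin_base but yellow is not meant.

How it is judged (in metres and radians):
On the way, in this order (a step that is already met when the one before it is completed fails the run):
1. the fitting grooved plate lies fully down on the pins (z of grooved_wide in the frame of pin_base between 0.012 and 0.018 m and horizontal distance between grooved_wide and pin_base below 0.006 m and angle between the x axis of grooved_wide and the x axis of pin_base, either way round below 0.1 rad and angle between grooved_wide's own z axis and vertical below 0.05 rad), for 0.2 s.
2. the window frame lies fully down on the pins (z of window_frame in the frame of pin_base between 0.022 and 0.028 m and horizontal distance between window_frame and pin_base below 0.006 m and angle between the x axis of window_frame and the x axis of pin_base, either way round below 0.1 rad and angle between window_frame's own z axis and vertical below 0.05 rad), for 0.2 s.
3. the tab plate lies fully down on the pins (z of tab_plate in the frame of pin_base between 0.032 and 0.038 m and horizontal distance between tab_plate and pin_base below 0.006 m and angle between the x axis of tab_plate and the x axis of pin_base, either way round below 0.1 rad and angle between tab_plate's own z axis and vertical below 0.05 rad), for 0.2 s.
4. the end plate lies fully down on the pins (z of end_plate in the frame of pin_base between 0.04 and 0.046 m and horizontal distance between end_plate and pin_base below 0.006 m and angle between the x axis of end_plate and the x axis of pin_base, either way round below 0.1 rad and angle between end_plate's own z axis and vertical below 0.05 rad), for 0.2 s.
At the end, for the whole second after the job is handed in: On the pins, bottom up: fitting grooved plate, frame, tab plate, end plate, each flat on the one below (height 3 mm, centre 6 mm, long axis 0.1 rad either way round, tilt 0.05 rad). The other grooved plate lies flat on the table (5 mm, 0.05 rad). All released, at rest (all of step 1 and all of step 2 and all of step 3 and all of step 4 and linear speed of each of grooved_wide, window_frame, tab_plate, end_plate, grooved_close below 0.02 m/s and angular speed of each of grooved_wide, window_frame, tab_plate, end_plate, grooved_close below 0.2 rad/s and height (world z) of grooved_close below 0.005 m and angle between grooved_close's own z axis and vertical below 0.05 rad); the robot touches nothing.
It fails at once if the tape roll is pushed more than 30 mm from its place (distance of tape_roll from where it was at the start of the episode above 0.03 m).
It fails at once if the glass dish is pushed more than 30 mm from its place (distance of petri_dish from where it was at the start of the episode above 0.03 m).
It also fails if it takes over 106 s, if anything falls off the work surface, if the arm or the gripper's body presses on something with over 40 N, if the wrist force passes 120 N, or if a joint passes its speed limit or range.

### The arm

A 6-joint arm with a two-finger parallel gripper is mounted at the origin on a cart in front of the work surface, level with it; the furniture and walls round the work are solid. World frame = base frame: x ahead of the robot, y to its left, z up, the work surface at z = 0. Lengths are in m, angles in degrees, forces in N, time in s.
With the tool pointing down it reaches from about 0.3 to 0.75 m from the base axis. Payload 8.5 kg.
Tool frame: the origin (TCP) lies midway between the tips of the shut fingers; the grasp point (between the pads) lies 19 mm behind it; z points along the fingers, y is the line along which they close (so a half turn about z gives the same grasp; the last joint's range is limited). The gripper opens to 85 mm and grips with 20 to 120 N. Pads are 22 mm wide; open, the fingers measure 114 mm over their backs; the gripper's body (76 mm by 85 mm) begins 54 mm behind the grasp point. The pads swing forward as they close: fully open they stand 13 mm farther back than shut.
Start: joints at [-88.425, 21.807, 74.336, -0, 83.858, -12.336], TCP at [0.132, -0.534, 0.231] pointing down, gripper open.
Joint ranges: [-178.18, 178.18], [-50.72, 133.34], [12.68, 142.11], [-81.47, 261.47], [9.98, 163.14], [-165.26, 165.26]. Speed limits (degrees/s): [136.94, 136.94, 180, 180, 180, 180].

### API

Orientations are given as a 3x3 rotation matrix whose columns are the frame's x, y, z axes.
In Python, from rig import env, viewer, recognise, pinpoint gives the robot as it stands.
- The arm moves only by the tool move_arm, never from a script. Its argument "plan" is text: rows parted by semicolons, each of 7 numbers parted by spaces: the shift along the tool's x, y, z in m, then the turn, a rotation vector about the tool's x, y, z in rad, then the finger opening in m, from 0 to 0.0854. A call has 1 to 12 rows; each row shifts and turns the commanded pose from where the row before left it, along the tool's axes as they then stand; what a row does not reach is not made up. A row lasts 1/8 s, in which the tool goes at most 62.5 mm and 10.7 degrees, less where a joint would pass 70% of its speed; a pose out of reach is approached as far as the arm can. A call is refused whole if a number of a shift passes 0.0625 or a number of a turn 0.188, either way. A call with a gripper value outside its range is refused whole. The fingers move at their own pace and stop on an object; "grip_force" is the grip in N (left out, the last holds). Time passes only in rows, so rows that do not move let the fingers close. It gives the time, the measured TCP pose, the force, the opening and the grip force at its end, in the units of the state.
- env.observe(): the state, without advancing time (a new reading comes with each control period).
- viewer.get_image(name): name is "scene" or "top" or "wrist"; returns (picture, depth): 420x560x3 uint8, red, green, blue; 420x560 float32, m along the optical axis (not along the pixel's ray), 0 where there is no reading.
- viewer.calibration(name): a dict with "fx", "fy", "cx", "cy" (pixels), "R" (3x3) and "t" (3): a world point X has camera coordinates R X + t. Camera axes: x right, y down, z forward; pixel columns grow to the right and rows downward; lengths in m; the calibration is good to about 2 mm. A picture is of the moment at which its call begins: read the wrist's pose just before it. calibration takes no time and is no camera call; for the wrist camera it gives the pose at the moment of the call.
- env.close_job(): hands the job in; it is judged then, once.
Trained networks look in the newest picture that a camera, given by its name, has taken for a name from the list of things; names that differ only in an ending like _2 or _b are one class to them, and where a whole thing is asked for, a point or a joint stands for the part that bears it (a point fixed in the world has none). Each returns a list of dicts, best first, with "conf" (0 to 1); they miss things now and then, are a little off and sometimes report something else, mostly with a low value. They report only what shows in the picture. A call takes as long as a camera call. They do not tell look-alikes from the thing itself.
- recognise(camera, name): "extent" ([centre column, centre row, width, height] in pixels, round what is visible of it).
- pinpoint(camera, name): "pixel" ([column, row] in pixels: a listed point, or the origin of a listed thing).
The state is a dict: "time_s": time; "q": joint angles; "qvel": joint speeds; "joint_efforts": joint torques, N m; "position": TCP position; "tool_rot": TCP orientation; "ft_force": force on the tool from outside, world axes, zero at the start; "wrist_torque": the same for the moment, N m; "grip_width": finger opening in m; "gripper_force": force on a finger pad.
Only numpy, scipy, OpenCV 4.12 (cv2) and the standard library are available. Lean on these libraries where they do the work, as an engineer would, in place of code of your own. Each camera call takes 0.05 s, during which the arm holds its last target. There are 200 camera calls.

## Working session

There is one attempt and no reset: what is moved stays moved. The work goes in short steps, Python scripts to look and compute and a tool call to move; the robot and the scene stay as the last step left them, time stands still between calls to the robot, and variables do not carry over. Pictures are saved under pics/ and viewed, at most 18 in all, crops included, and the job is handed in when it is done.

Besides the shell and the picture viewer there is one more tool, called after "Request:" in YAML: its name, and indented under it one key for each argument. move_arm: Moves the arm, as the interface text tells. Its arguments: {"type":"object","properties":{"plan":{"type":"string"},"grip_force":{"type":"number"}},"required":["plan"]}

```bash
ls; mkdir -p pics; cat > h.py <<'E'
import numpy as np, cv2
from rig import env, viewer, recognise, pinpoint
def snap(n,f=None):
    im,d=viewer.get_image(n); c=viewer.calibration(n)
    if f: cv2.imwrite('pics/'+f,im[:,:,::-1])
    return im,d,c
def w(c,d,u,v):
    z=d[int(round(v)),int(round(u))]
    p=np.array([(u-c['cx'])/c['fx']*z,(v-c['cy'])/c['fy']*z,z]); return c['R'].T@(p-c['t'])
def onz(c,u,v,z):
    r=c['R'].T@np.array([(u-c['cx'])/c['fx'],(v-c['cy'])/c['fy'],1]); o=-c['R'].T@c['t']
    return o+r*(z-o[2])/r[2]
E
python3 - <<'E'
from h import *
np.set_printoptions(precision=4,suppress=True)
s=env.observe(); print(s)
for n in ['top','scene']:
    im,d,c=snap(n,n+'1.png'); print(n,c)
    for k in ['pin_base','grooved_wide','grooved_close','window_frame','tab_plate','end_plate','tape_roll','petri_dish']:
        for r in pinpoint(n,k)[:3]: print(k,np.round(r['pixel'],1),round(r['conf'],2),w(c,d,*r['pixel']))
E
```

```text
pics
{'time_s': 0.0, 'q': array([-88.425 ,  21.8417,  74.3855,   0.0002,  83.8572, -12.3382]), 'qvel': array([-0.0027,  0.0522, -0.0425,  0.065 ,  0.0386,  0.0428]), 'joint_efforts': array([  0.0003, -44.8455, -23.1274,  -0.0002,   0.0049,   0.    ]), 'position': array([ 0.1322, -0.5336,  0.2307]), 'tool_rot': array([[ 0.9707,  0.2405, -0.    ],
       [ 0.2404, -0.9707,  0.0015],
       [ 0.0003, -0.0014, -1.    ]]), 'ft_force': array([ 0.1619, -0.0158,  0.3928]), 'wrist_torque': array([-0.0058, -0.0107,  0.0097]), 'gripper_force': 0.0, 'grip_width': 0.08516208729152396}
top {'fx': 463.9004618440557, 'fy': 463.9004618440557, 'cx': 278.93634329507904, 'cy': 215.71075052839814, 'R': array([[ 0.0266, -0.9996, -0.0012],
       [-0.9979, -0.0265, -0.0599],
       [ 0.0598,  0.0028, -0.9982]]), 't': array([-0.0245,  0.52  ,  1.2807])}
pin_base [226.7 174.4] 0.84 [0.6331 0.1392 0.0142]
pin_base [382.4 180.3] 0.8 [ 0.6277 -0.2983  0.0159]
grooved_wide [171.  244.3] 0.71 [0.4327 0.29   0.0054]
grooved_close [216.9 245.6] 0.95 [0.4325 0.1611 0.0048]
window_frame [383.6 248.1] 0.89 [ 0.4379 -0
[... 229 characters left out ...]
]
petri_dish [281.3 248.3] 0.89 [ 0.4297 -0.0198 -0.0016]
scene {'fx': 472.58357043655894, 'fy': 472.58357043655894, 'cx': 281.36016992076105, 'cy': 206.81099102344052, 'R': array([[-0.5721, -0.82  ,  0.0153],
       [-0.4057,  0.2668, -0.8742],
       [ 0.7128, -0.5064, -0.4853]]), 't': array([0.3079, 0.2395, 0.6592])}
pin_base [205.4 218.1] 0.81 [0.5991 0.1539 0.0156]
pin_base [358.2 170.2] 0.81 [ 0.6035 -0.289   0.0146]
grooved_wide [177.8 288.5] 0.79 [0.4217 0.2965 0.0096]
grooved_close [243.9 262.5] 0.73 [0.4243 0.1641 0.0093]
tab_plate [261.8 200.9] 0.73 [0.6094 0.0053 0.0083]
end_plate [313.9 184.4] 0.83 [ 0.6075 -0.1457  0.0106]
petri_dish [313.  237.7] 0.94 [ 0.4262 -0.0003  0.0042]
```

```bash
python3 - <<'E'
import cv2
a=cv2.imread('pics/top1.png')[130:300,130:430]
cv2.imwrite('pics/topcrop.png',cv2.resize(a,(800,453),interpolation=cv2.INTER_CUBIC))
E
```

```text
(no output)
```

View pics/topcrop.png

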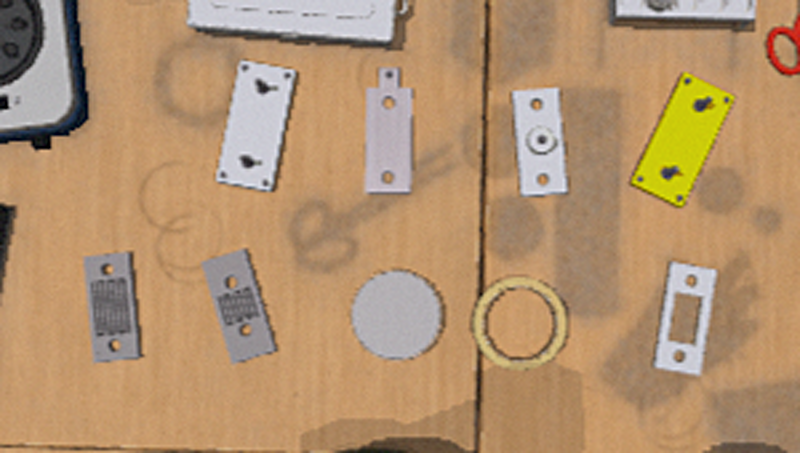

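View pics/scene1.png

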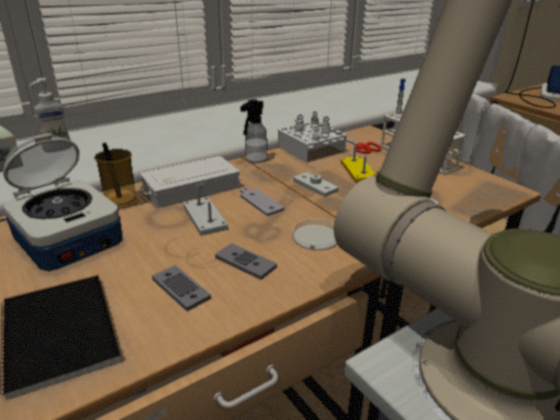

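The white-topped base at top pixel (226,177) is the real pin_base. The yellow one at (386,182) is the decoy. Grooved plates: left (172,244), hole spacing about 77 crop px, and right (219,245), about 50 crop px. The left one has the wide spacing, so it is the fitting plate. I'll confirm in a wrist crop.

```bash
cat >> h.py <<'E'
np.set_printoptions(precision=4,suppress=True)
from scipy.spatial.transform import Rotation as Ro
def go(x,y,z,yaw=None,step=0.06):
    s=env.observe(); R=s['tool_rot']; p=s['position']
    y0=np.arctan2(R[1,0],R[0,0])
    yd=y0 if yaw is None else np.radians(yaw)
    dy=(yd-y0+np.pi/2)%np.pi-np.pi/2
    D=np.array([x,y,z])-p
    n=max(1,int(np.ceil(np.linalg.norm(D)/step)),int(np.ceil(abs(dy)/0.18)))
    print('from',p,'yaw',np.degrees(y0),'n',n)
    for i in range(n):
        a=y0+dy*i/n
        Rt=np.array([[np.cos(a),np.sin(a),0],[np.sin(a),-np.cos(a),0],[0,0,-1]])
        q=Rt.T@D/n
        print('%.4f %.4f %.4f 0 0 %.3f'%(*q,-dy/n),end='; ')
    print()
E
python3 - <<'E'
from h import *
c=viewer.calibration('wrist');s=env.observe()
print(c, s['tool_rot'].T@(-c['R'].T@c['t']-s['position']), c['R']@s['tool_rot'])
go(0.39,-0.31,0.27)
E
```

```text
{'fx': 364.63840878153877, 'fy': 364.63840878153877, 'cx': 280.7521723336946, 'cy': 212.15508556204287, 'R': array([[ 0.2396, -0.9709, -0.0007],
       [-0.935 , -0.2309,  0.2692],
       [-0.2615, -0.0638, -0.9631]]), 't': array([-0.5495, -0.0361,  0.3786])} [ 0.0667 -0.0002 -0.1426] [[-0.0009  1.      0.0007]
 [-0.9631 -0.0007 -0.2692]
 [-0.2692 -0.0009  0.9631]]
from [ 0.1322 -0.5339  0.2313] yaw 13.910853508996873 n 6
0.0507 -0.0259 -0.0064 0 0 -0.000; 0.0507 -0.0259 -0.0064 0 0 -0.000; 0.0507 -0.0259 -0.0064 0 0 -0.000; 0.0507 -0.0259 -0.0064 0 0 -0.000; 0.0507 -0.0259 -0.0064 0 0 -0.000; 0.0507 -0.0259 -0.0064 0 0 -0.000;
```

Request:
move_arm:
  plan: "0.055 -0.028 -0.007 0 0 0 0.0854; 0.055 -0.028 -0.007 0 0 0 0.0854; 0.055 -0.028 -0.007 0 0 0 0.0854; 0.055 -0.028 -0.007 0 0 0 0.0854; 0.055 -0.028 -0.007 0 0 0 0.0854; 0.055 -0.028 -0.007 0 0 0 0.0854; 0.055 -0.028 -0.007 0 0 0 0.0854; 0 0 0 0 0 0 0.0854; 0 0 0 0 0 0 0.0854"

```text
time_s: 2.02
position: [0.4586, -0.2512, 0.2801]
tool_rot: [[0.971, 0.241, -0.0], [0.241, -0.971, -0.0], [-0.0, -0.0, -1.0]]
ft_force: [-0.6, -0.9, -0.1]
grip_width: 0.0852
gripper_force: 0.0
```

```bash
python3 - <<'E'
from h import *
im,d,c=snap('wrist','w1.png')
for k in ['pin_base','window_frame','end_plate','tab_plate']:
    for r in pinpoint('wrist',k)[:3]: print(k,np.round(r['pixel'],1),round(r['conf'],2),w(c,d,*r['pixel']))
go(0.53,0.15,0.29,0)
E
```

```text
pin_base [369.5  36.6] 0.96 [ 0.6145 -0.3058  0.0163]
window_frame [325.  204.4] 0.97 [ 0.43   -0.3124  0.0005]
end_plate [233.3   4.9] 0.7 [ 0.6072 -0.167   0.0279]
from [ 0.4581 -0.2519  0.2803] yaw 13.79992799014525 n 7
0.0237 -0.0533 -0.0014 0 0 0.034; 0.0218 -0.0541 -0.0014 0 0 0.034; 0.0199 -0.0548 -0.0014 0 0 0.034; 0.0180 -0.0555 -0.0014 0 0 0.034; 0.0161 -0.0561 -0.0014 0 0 0.034; 0.0142 -0.0566 -0.0014 0 0 0.034; 0.0122 -0.0570 -0.0014 0 0 0.034;
```

View pics/w1.png

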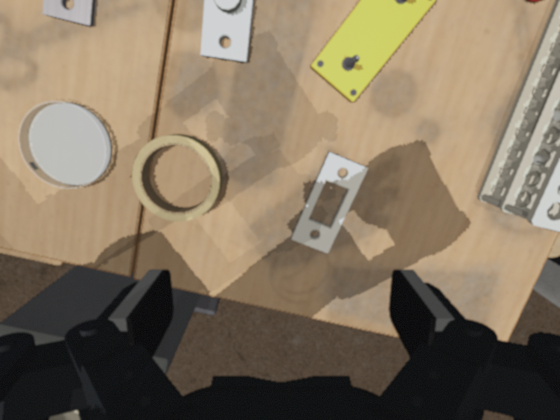

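The frame is at (330,203), tape roll at (177,177), dish at (68,145), and the yellow decoy at (372,40). The end plate is partly visible at the top edge, around (228,20).

Request:
move_arm:
  plan: "0.016 -0.053 -0.001 0 0 0.034 0.0854; 0.014 -0.054 -0.001 0 0 0.034 0.0854; 0.013 -0.055 -0.001 0 0 0.034 0.0854; 0.011 -0.0555 -0.001 0 0 0.034 0.0854; 0.009 -0.056 -0.001 0 0 0.034 0.0854; 0.007 -0.0565 -0.001 0 0 0.034 0.0854; 0.005 -0.057 -0.001 0 0 0.034 0.0854; 0 0 0 0 0 0 0.0854; 0 0 0 0 0 0 0.0854"

```text
time_s: 3.4
position: [0.4791, 0.1428, 0.2872]
tool_rot: [[1.0, 0.004, -0.0], [0.004, -1.0, -0.0], [-0.0, 0.0, -1.0]]
ft_force: [0.5, -0.6, 0.4]
grip_width: 0.0857
gripper_force: 0.0
```

```bash
python3 - <<'E'
from h import *
im,d,c=snap('wrist','w2.png'); np.savez('w2.npz',im=im,d=d,**c)
print(env.observe()['position'])
for k in ['pin_base','grooved_wide','grooved_close','tab_plate']:
    for r in pinpoint('wrist',k)[:3]: print(k,np.round(r['pixel'],1),round(r['conf'],2),w(c,d,*r['pixel']))
    for r in recognise('wrist',k)[:2]: print(k,np.round(r['extent'],1),round(r['conf'],2))
E
```

```text
[0.4792 0.1424 0.2873]
pin_base [279.8  35.6] 0.94 [0.6206 0.1438 0.0148]
pin_base [279.5  50.5  71.2 100.9] 0.9
grooved_wide [164.3 209.4] 0.71 [0.4318 0.2808 0.0115]
grooved_wide [271.1 208.2] 0.49 [0.4333 0.1539 0.0104]
grooved_wide [161.6 208.2  57.   95.5] 0.97
grooved_close [272.4 208.5] 0.81 [0.433  0.1523 0.0105]
grooved_close [271.6 206.8  68.1  95.5] 0.74
grooved_close [411.1  49.6  55.1  99.2] 0.4
tab_plate [409.9  43.3] 0.67 [0.6146 0.0055 0.0081]
tab_plate [411.8  50.1  55.  100.3] 0.74
```

View pics/w2.png

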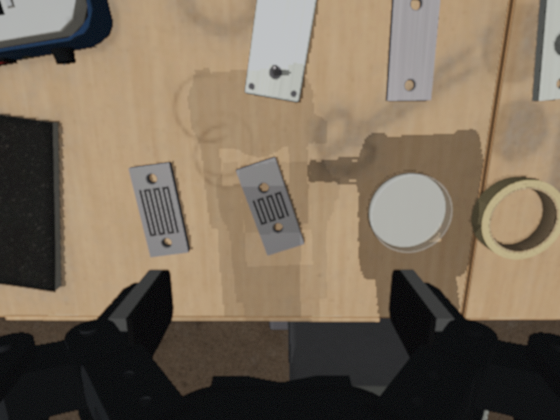

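Two candidates for the grooved plate: (160,209), with holes at (152,178) and (167,242), 66 px apart, and (271,206), with holes at (264,187) and (278,227), 42 px apart. At about 0.82 px/mm that is 80 mm against 52 mm, so the left one is grooved_wide. I'll measure it and confirm in a crop.

```bash
cat >> h.py <<'E'
def rect(im,d,c,roi,ztop,smax=60,vmin=60,show=None):
    u0,v0,u1,v1=roi
    hsv=cv2.cvtColor(im[v0:v1,u0:u1],cv2.COLOR_RGB2HSV)
    m=((hsv[...,1]<smax)&(hsv[...,2]>vmin)).astype(np.uint8)
    m=cv2.morphologyEx(m,cv2.MORPH_OPEN,np.ones((3,3)))
    n,l,st,ce=cv2.connectedComponentsWithStats(m)
    k=1+np.argmax(st[1:,4]); cn,_=cv2.findContours((l==k).astype(np.uint8),cv2.RETR_EXTERNAL,cv2.CHAIN_APPROX_NONE)
    cn=max(cn,key=len)[:,0,:]
    vs,us=np.where(l==k); dz=np.median([w(c,d,u+u0,v+v0)[2] for u,v in zip(us[::7],vs[::7])])
    P=np.array([onz(c,u+u0,v+v0,ztop)[:2] for u,v in cn])*1000
    (cx,cy),(a,b),an=cv2.minAreaRect(P.astype(np.float32))
    if a<b: a,b,an=b,a,an+90
    an=(an+90)%180-90
    print('centre %.1f %.1f size %.1f %.1f ang %.1f depthz %.4f'%(cx,cy,a,b,an,dz))
    # holes: dark/odd child contours
    cs,hi=cv2.findContours((l==k).astype(np.uint8),cv2.RETR_CCOMP,cv2.CHAIN_APPROX_NONE)
    for q,h in zip(cs,hi[0]):
        if h[3]>=0 and cv2.contourArea(q)>20:
            mu=cv2.moments(q); u,v=mu['m10']/mu['m00']+u0,mu['m01']/mu['m00']+v0
            print('  hole px %.1f %.1f'%(u,v),'area',cv2.contourArea(q),onz(c,u,v,ztop)[:2]*1000)
    if show is not None: cv2.imwrite('pics/'+show,cv2.resize(np.hstack([im[v0:v1,u0:u1,::-1],cv2.cvtColor((l==k).astype(np.uint8)*255,cv2.COLOR_GRAY2BGR)]),None,fx=4,fy=4,interpolation=cv2.INTER_CUBIC)[:600,:800])
E
python3 - <<'E'
from h import *
z=np.load('w2.npz'); im,d=z['im'],z['d']; c={k:z[k] for k in ['fx','fy','cx','cy','R','t']}
rect(im,d,c,(110,145,210,270),0.010,show='wide.png')
rect(im,d,c,(222,145,322,270),0.010)
rect(im,d,c,(370,0,460,110),0.008)
rect(im,d,c,(220,0,330,110),0.015)
E
```

```text
centre 429.4 287.1 size 113.2 50.5 ang 7.9 depthz 0.0103
  hole px 166.4 241.9 area 63.0 [390.276  282.1759]
  hole px 151.7 178.2 area 76.5 [469.1276 292.8316]
centre 434.0 154.4 size 113.0 49.4 ang 18.8 depthz 0.0102
  hole px 277.4 226.8 area 67.5 [410.0147 146.4182]
  hole px 272.3 218.2 area 22.5 [420.7873 152.4368]
  hole px 263.6 187.1 area 76.5 [458.8194 162.6052]
centre 606.1 2.0 size 100.0 50.8 ang 0.8 depthz 0.0080
  hole px 409.1 84.5 area 81.0 [573.2174   2.2653]
centre 608.7 145.0 size 101.1 61.2 ang -9.3 depthz 0.0151
  hole px 276.9 72.0 area 42.5 [585.0213 146.8657]
```

View pics/wide.png

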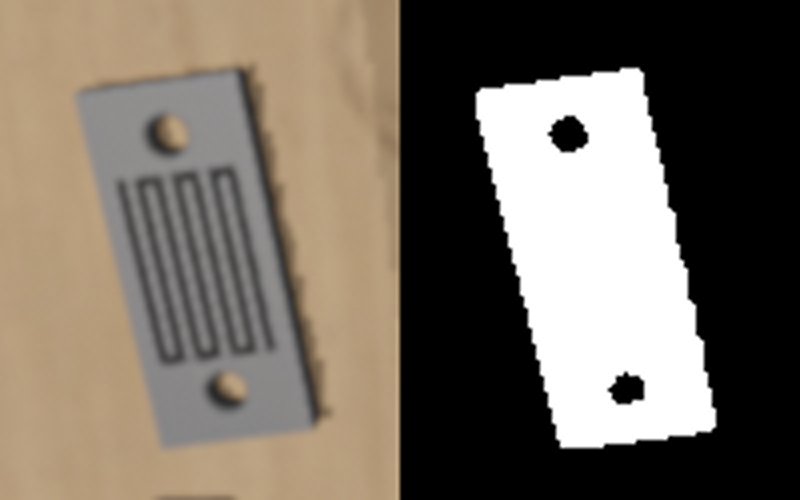

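The crop confirms it: long meander, holes 79.6 mm apart, so this is grooved_wide.

```bash
python3 - <<'E'
from h import *
go(0.4296,0.2873,0.11,7.8)
E
```

```text
from [0.4791 0.1432 0.2874] yaw 0.2360750749931257 n 4
-0.0122 -0.0361 0.0443 0 0 -0.033; -0.0110 -0.0365 0.0443 0 0 -0.033; -0.0098 -0.0368 0.0443 0 0 -0.033; -0.0086 -0.0371 0.0443 0 0 -0.033;
```

Request:
move_arm:
  plan: "-0.0122 -0.0361 0.0443 0 0 -0.033 0.065; -0.011 -0.0365 0.0443 0 0 -0.033 0.065; -0.0098 -0.0368 0.0443 0 0 -0.033 0.065; -0.0086 -0.0371 0.0443 0 0 -0.033 0.065; 0 0 0 0 0 0 0.065; 0 0 0 0 0 0 0.065"
  grip_force: 40

```text
time_s: 4.6
position: [0.4303, 0.2875, 0.1109]
tool_rot: [[0.991, 0.136, 0.001], [0.136, -0.991, 0.0], [0.001, -0.0, -1.0]]
ft_force: [0.3, 0.5, -0.3]
grip_width: 0.0649
gripper_force: 0.0
```

```bash
python3 - <<'E'
from h import *
im,d,c=snap('wrist','w3.png')
rect(im,d,c,(180,80,380,390),0.010)
go(0.4296,0.2873,0.0,7.8)
E
```

```text
centre 429.6 288.0 size 112.0 48.9 ang 7.8 depthz 0.0105
  hole px 279.7 264.3 area 184.0 [390.4314 282.9501]
  hole px 280.0 153.3 area 246.0 [469.4844 293.376 ]
from [0.4306 0.2873 0.1113] yaw 7.787023961315791 n 2
-0.0005 -0.0001 0.0556 0 0 -0.000; -0.0005 -0.0001 0.0556 0 0 -0.000;
```

View pics/w3.png

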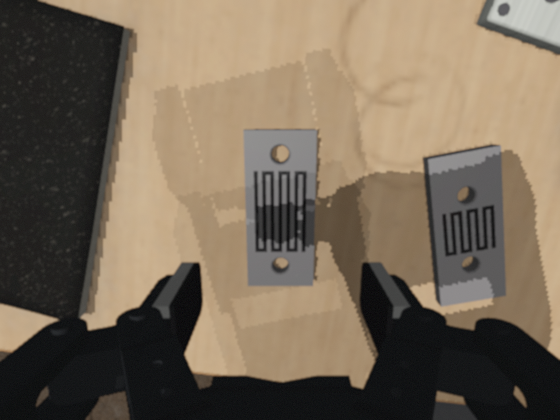

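The plate is centred between the fingers at (280,208), and the measured height agrees in both views (about 10.4 mm). Descending and grasping.

Request:
move_arm:
  plan: "-0.0005 -0.0007 0.05 0 0 0 0.062; -0.0003 0 0.045 0 0 0 0.062; 0 0 0.015 0 0 0 0.062; 0 0 0 0 0 0 0.062; 0 0 0 0 0 0 0.044; 0 0 0 0 0 0 0.044; 0 0 0 0 0 0 0.044; 0 0 0 0 0 0 0.044"
  grip_force: 40

```text
time_s: 5.65
position: [0.4299, 0.2885, 0.0022]
tool_rot: [[0.991, 0.136, 0.004], [0.136, -0.991, 0.001], [0.004, -0.001, -1.0]]
ft_force: [-1.3, -2.3, 7.1]
grip_width: 0.0463
gripper_force: 41.5
```

```bash
python3 - <<'E'
from h import *
s=env.observe(); print(s['position'],s['grip_width'],s['gripper_force'],s['ft_force'])
E
```

```text
[0.4299 0.2885 0.0022] 0.04631050788846848 41.4505809545517 [-1.3174 -2.313   7.106 ]
```

```bash
python3 - <<'E'
from h import *
go(0.497,0.155,0.255,-9)
E
```

```text
from [0.4299 0.2885 0.0022] yaw 7.842703363388823 n 5
0.0097 0.0283 -0.0506 0 0 0.059; 0.0113 0.0277 -0.0506 0 0 0.059; 0.0129 0.0270 -0.0506 0 0 0.059; 0.0145 0.0261 -0.0506 0 0 0.059; 0.0160 0.0252 -0.0506 0 0 0.059;
```

Request:
move_arm:
  plan: "0 0 -0.03 0 0 0 0.04; 0.0097 0.0283 -0.05 0 0 0.059 0.04; 0.0113 0.0277 -0.05 0 0 0.059 0.04; 0.0129 0.027 -0.05 0 0 0.059 0.04; 0.0145 0.0261 -0.05 0 0 0.059 0.04; 0.016 0.0252 -0.023 0 0 0.059 0.04; 0 0 0 0 0 0 0.04; 0 0 0 0 0 0 0.04"

```text
time_s: 6.65
position: [0.4951, 0.1551, 0.2529]
tool_rot: [[0.988, -0.157, -0.001], [-0.157, -0.988, 0.0], [-0.001, -0.0, -1.0]]
ft_force: [-0.3, -0.2, -0.8]
grip_width: 0.0472
gripper_force: 41.8
```

```bash
cat >> h.py <<'E'
def pins(d,c,roi,zl,zh):
    u0,v0,u1,v1=roi; L=[]
    U,V=np.meshgrid(np.arange(u0,u1),np.arange(v0,v1)); Z=d[v0:v1,u0:u1]
    P=np.stack([(U-c['cx'])/c['fx']*Z,(V-c['cy'])/c['fy']*Z,Z],-1)
    W=(P-c['t'])@c['R']
    m=((W[...,2]>zl)&(W[...,2]<zh)&(Z>0)).astype(np.uint8)
    n,l,st,ce=cv2.connectedComponentsWithStats(m)
    for k in range(1,n):
        if st[k,4]>=3: 
            q=W[l==k]; print('pin',st[k,4],q.mean(0)*1000,q[:,2].max()*1000,ce[k]+[u0,v0])
E
python3 - <<'E'
from h import *
im,d,c=snap('wrist','w4.png'); np.savez('w4.npz',im=im,d=d,**c)
print(env.observe()['position'],env.observe()['grip_width'])
rect(im,d,c,(200,0,360,150),0.015)
pins(d,c,(180,0,380,150),0.03,0.07)
for k in ['pin_base']:
    for r in pinpoint('wrist',k)[:3]: print(k,np.round(r['pixel'],1),round(r['conf'],2),w(c,d,*r['pixel']))
E
```

```text
[0.495  0.1553 0.2526] 0.04650394725751881
centre 609.2 145.6 size 101.5 61.1 ang -9.0 depthz 0.0147
pin 57 [583.6897 149.84    56.7039] 63.077845060942884 [270.8596  83.9825]
pin_base [270.4  43.1] 0.76 [0.623  0.1448 0.0154]
```

View pics/w4.png

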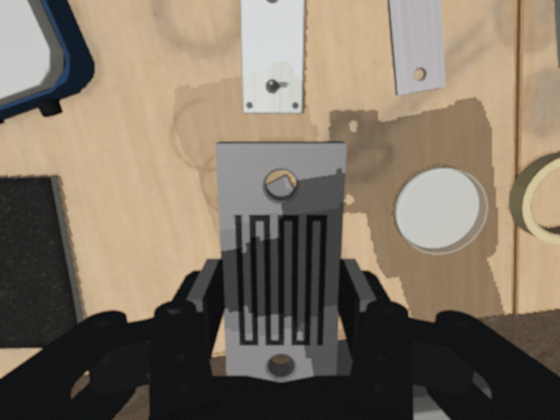

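Request:
move_arm:
  plan: "0.02 0 0 0 0 0 0.04; 0.025 -0.008 0 0 0 0 0.04; 0 0 0 0 0 0 0.04; 0 0 0 0 0 0 0.04"

```text
time_s: 7.25
position: [0.5407, 0.156, 0.2526]
tool_rot: [[0.988, -0.157, -0.002], [-0.157, -0.988, -0.0], [-0.001, 0.0, -1.0]]
ft_force: [0.1, 0.2, -0.6]
grip_width: 0.0467
gripper_force: 41.8
```

```bash
python3 - <<'E'
from h import *
im,d,c=snap('wrist','w5.png'); np.savez('w5.npz',im=im,d=d,**c)
s=env.observe(); p=s['position']; print(p)
rect(im,d,c,(190,0,360,141),0.015)
pins(d,c,(180,0,380,141),0.03,0.07)
zt=p[2]+.008
print('held')
rect(im,d,c,(190,143,360,380),zt)
for u,v in [(281,184),(280,366)]: print(onz(c,u,v,zt)*1000)
E
```

```text
[0.5407 0.1559 0.2529]
centre 633.5 141.4 size 114.1 61.2 ang -9.1 depthz 0.0154
pin 89 [662.2063 136.6838  53.1915] 64.74019319143008 [280.382   41.9663]
pin 53 [585.4355 149.4271  56.8388] 64.5685952427403 [279.8679 134.4717]
held
centre 544.6 154.9 size 102.4 48.7 ang -9.0 depthz 0.2607
  hole px 280.4 364.6 area 457.0 [501.4843 162.1415]
  hole px 283.2 276.3 area 7489.0 [542.6488 154.4138]
  hole px 280.8 184.7 area 790.5 [579.918  149.4274]
[580.1718 149.3246 260.8761]
[500.792  162.4187 260.8761]
```

View pics/w5.png

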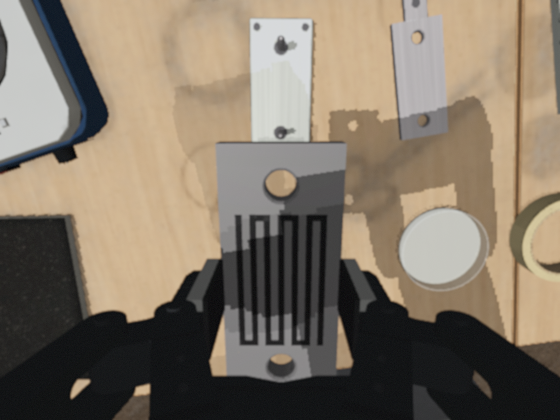

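Both pins (281,42) and (280,133) and the held plate's holes show. The base centre comes out at about (0.624, 0.143), yaw -9.2°, and the plate sits square in the grip.

```bash
python3 - <<'E'
from h import *
go(0.624,0.143,0.078,-9.2)
E
```

```text
from [0.5407 0.1559 0.2529] yaw -9.017777263700895 n 4
0.0211 -0.0001 0.0437 0 0 0.001; 0.0211 -0.0001 0.0437 0 0 0.001; 0.0211 -0.0001 0.0437 0 0 0.001; 0.0211 -0.0001 0.0437 0 0 0.001;
```

Request:
move_arm:
  plan: "0.0211 0 0.0437 0 0 0.001 0.04; 0.0211 0 0.0437 0 0 0.001 0.04; 0.0211 0 0.0437 0 0 0.001 0.04; 0.0211 0 0.0437 0 0 0 0.04; 0 0 0 0 0 0 0.04; 0 0 0 0 0 0 0.04"

```text
time_s: 8.05
position: [0.6248, 0.1425, 0.0802]
tool_rot: [[0.987, -0.16, 0.002], [-0.16, -0.987, 0.0], [0.002, -0.0, -1.0]]
ft_force: [-0.5, 1.0, -1.0]
grip_width: 0.0465
gripper_force: 41.8
```

```bash
cat >> h.py <<'E'
def segs(d,c,roi,zh):
    # 3D of what is seen inside a hole of the held plate
    pins(d,c,roi,0.02,zh)
E
python3 - <<'E'
from h import *
im,d,c=snap('wrist','w6.png'); np.savez('w6.npz',im=im,d=d,**c)
p=env.observe()['position']; print(p)
pins(d,c,(255,150,310,215),0.03,p[2]-0.006)
pins(d,c,(255,340,310,385),0.03,p[2]-0.006)
rect(im,d,c,(190,130,360,390),p[2]+.008)
E
python3 - <<'E'
import cv2
a=cv2.imread('pics/w6.png')[130:400,190:370]
cv2.imwrite('pics/w6c.png',cv2.resize(a,None,fx=2.2,fy=2.2,interpolation=cv2.INTER_CUBIC))
E
```

```text
[0.625  0.1425 0.0808]
pin 85 [663.5897 136.4999  61.015 ] 64.87044573657514 [279.6941 174.0235]
centre 630.7 141.4 size 107.9 48.4 ang -9.3 depthz 0.0885
  hole px 280.0 364.5 area 451.0 [585.9497 148.9913]
  hole px 283.3 276.8 area 7480.5 [626.6816 140.9792]
  hole px 283.9 194.8 area 122.5 [660.0543 135.3415]
```

View pics/w6c.png

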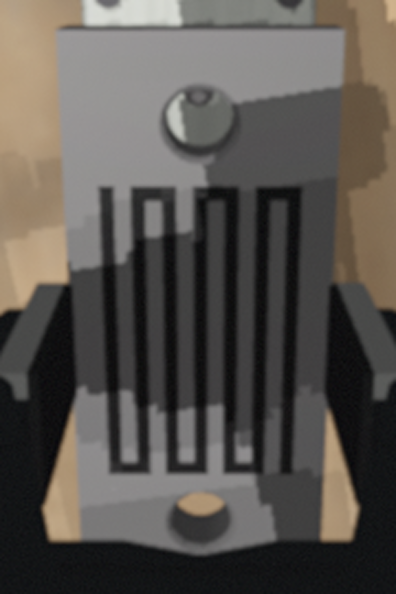

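The pin tip sits inside the forward hole, measured at (663.6,136.5) against the hole at (664.5,136.1). Lowering.

Request:
move_arm:
  plan: "-0.0005 0 0.012 0 0 0 0.04; 0 0 0.014 0 0 0 0.04; 0 0 0.014 0 0 0 0.04; 0 0 0.012 0 0 0 0.04; 0 0 0.009 0 0 0 0.04; 0 0 0 0 0 0 0.04; 0 0 0 0 0 0 0.04"

```text
time_s: 8.98
position: [0.6245, 0.1422, 0.0173]
tool_rot: [[0.987, -0.16, 0.0], [-0.16, -0.987, 0.0], [0.0, -0.0, -1.0]]
ft_force: [-0.2, 0.4, -0.3]
grip_width: 0.0465
gripper_force: 41.9
```

Request:
move_arm:
  plan: "0 0 0 0 0 0 0.058; 0 0 0 0 0 0 0.058; 0 0 -0.02 0 0 0 0.058; 0 0 -0.05 0 0 0 0.058; -0.02 0 -0.055 0 0 0 0.065; -0.02 0.02 -0.055 0 0 0 0.065"

```text
time_s: 9.72
position: [0.581, 0.1294, 0.1989]
tool_rot: [[0.987, -0.159, 0.0], [-0.159, -0.987, 0.0], [0.0, -0.0, -1.0]]
ft_force: [0.9, -1.0, 0.9]
grip_width: 0.065
gripper_force: 0.0
```

```bash
python3 - <<'E'
from h import *
im,d,c=snap('wrist','w7.png'); np.savez('w7.npz',im=im,d=d,**c)
for k in ['grooved_wide','pin_base']:
    for r in pinpoint('wrist',k)[:3]: print(k,np.round(r['pixel'],1),round(r['conf'],2),w(c,d,*r['pixel']))
for r in recognise('wrist','grooved_wide')[:2]: print(r)
pins(d,c,(160,0,400,260),0.035,0.07)
m=np.load('w2.npz')
im=cv2.imread('pics/w1.png')[:,:,::-1].copy()
go(0.43,-0.312,0.2,30)
E
```

```text
grooved_wide [260.1 140.6] 0.75 [0.6272 0.1382 0.0347]
{'extent': [260.9, 140.8, 53.5, 132.3], 'conf': 0.78}
pin 3395 [724.2755 135.4999  53.0133] 57.155401228359025 [239.0227   9.0819]
pin 5 [681.4113 142.8864  35.6551] 36.068229062104486 [242.6  74.6]
pin 4 [679.7103 134.2223  35.4309] 35.928784004385186 [253.5  75. ]
pin 4 [678.8824 127.9755  35.4492] 35.94937990764465 [261.25  74.75]
pin 3 [680.4546 151.3451  35.244 ] 35.441773028583505 [232.6667  77.6667]
pin 3 [674.2185 110.013   35.3259] 35.45298080536104 [284.  77.]
pin 5 [678.0179 153.4918  35.6457] 36.16903208606723 [230.6  81.2]
pin 3 [674.5701 128.1191  35.4471] 35.9347048184243 [262.      80.3333]
pin 3 [672.366  122.4419  35.1598] 35.25186270119601 [269.3333  82.    ]
pin 3 [672.0174 125.2527  35.4755] 35.9149026596515 [266.  83.]
pin 3 [675.107  150.463   35.2232] 35.41963535915724 [235.      84.3333]
pin 4 [673.2706 146.0278  35.2285] 35.494670724836546 [240.75  85.75]
pin 4 [669.5325 121.9537  35.3064] 35.519255219487604 [270.5  85.5]
pin 10 [667.7711 118.5126  35.5766] 36.60992113397793 [275.  87.]
pin 3 [672.6024 1
[... 896 characters left out ...]
]
pin 3 [640.1604 121.9983  35.4125] 35.701310022307624 [276.3333 122.    ]
pin 3 [641.963  136.4492  35.2693] 35.662888507271816 [259.     122.6667]
pin 4 [642.2955 155.3765  35.5277] 36.19626336712131 [236.75 126.  ]
pin 3 [632.3796 128.7241  35.1522] 35.17875589476085 [270.     132.6667]
pin 99 [588.5448 147.058   56.9712] 69.68194076135856 [256.1414 191.6364]
from [0.5817 0.1288 0.1982] yaw -9.256452444003658 n 8
-0.0099 0.0574 -0.0002 0 0 -0.086; -0.0147 0.0564 -0.0002 0 0 -0.086; -0.0195 0.0549 -0.0002 0 0 -0.086; -0.0241 0.0530 -0.0002 0 0 -0.086; -0.0286 0.0508 -0.0002 0 0 -0.086; -0.0328 0.0482 -0.0002 0 0 -0.086; -0.0368 0.0452 -0.0002 0 0 -0.086; -0.0405 0.0419 -0.0002 0 0 -0.086;
```

View pics/w7.png

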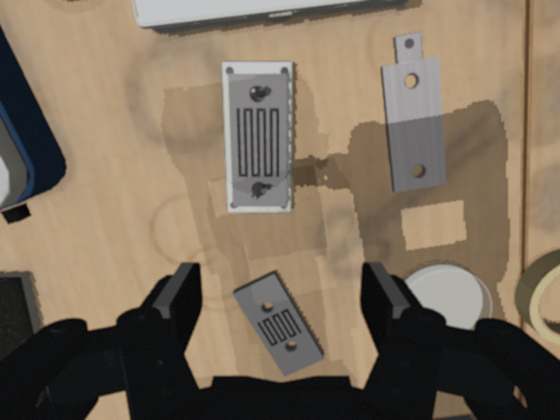

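The grooved plate lies on the base over both pins, (260,140). The depth reads about 8 mm high because the arm was still moving, and the pin tips are shifted by the same amount. Next is the frame.

Request:
move_arm:
  plan: "-0.0099 0.0575 0 0 0 0 0.065; -0.0099 0.0575 0.002 0 0 0 0.065; -0.0099 0.0575 0.01 0 0 0 0.065; -0.0099 0.0575 0.01 0 0 0 0.065; -0.0099 0.0575 0.012 0 0 0 0.065; -0.0099 0.0575 0.012 0 0 0 0.065; -0.0099 0.0575 0.017 0 0 0 0.065; -0.0099 0.0575 0.017 0 0 0 0.065; 0 0 0 0 0 0 0.065; 0 0 0 0 0 0 0.065; 0 0 0 0 0 0 0.065"

```text
time_s: 11.3
position: [0.4302, -0.3112, 0.1172]
tool_rot: [[0.987, -0.159, -0.0], [-0.159, -0.987, 0.0], [-0.0, -0.0, -1.0]]
ft_force: [0.2, 0.6, 0.1]
grip_width: 0.065
gripper_force: 0.0
```

```bash
python3 - <<'E'
from h import *
im,d,c=snap('wrist','w8.png')
rect(im,d,c,(180,60,380,390),0.010,smax=70,vmin=90)
for r in pinpoint('wrist','window_frame')[:2]: print(r,onz(c,*r['pixel'],.005))
go(0.43,-0.312,0.003,-10)
E
```

```text
centre 418.9 -308.8 size 152.3 71.6 ang -19.9 depthz 0.0100
  hole px 243.5 282.4 area 155.0 [ 377.2785 -274.4715]
  hole px 284.4 252.8 area 97.5 [ 395.9581 -308.6374]
  hole px 283.4 199.3 area 2558.5 [ 436.0299 -314.2899]
  hole px 282.6 144.3 area 180.5 [ 473.8564 -319.7975]
from [ 0.4302 -0.3114  0.1175] yaw -9.136243985874193 n 2
-0.0001 0.0003 0.0573 0 0 0.008; -0.0001 0.0003 0.0573 0 0 0.008;
```

View pics/w8.png

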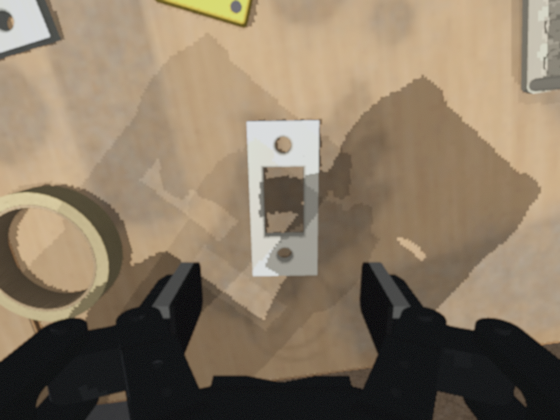

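The frame is at (283,198), clear of the tape roll. Its segmentation is polluted by shadow, so I'll use the holes and the corners.

```bash
python3 - <<'E'
from h import *
c=viewer.calibration('wrist')
P=np.array([onz(c,u,v,.010)[:2] for u,v in [(247,121),(320.5,121),(252,276),(318,276)]])*1000
print(P.mean(0),P, np.degrees(np.arctan2(*(P[0]+P[1]-P[2]-P[3])[::-1])))
go(0.435,-0.3143,0.003,-8.5)
E
```

```text
[ 433.155  -314.7072] [[ 492.7649 -298.9608]
 [ 484.9543 -347.2672]
 [ 381.3923 -281.9014]
 [ 373.5085 -330.6993]] -8.582176157763778
from [ 0.4302 -0.3114  0.1175] yaw -9.136243985874193 n 2
0.0026 0.0010 0.0573 0 0 -0.006; 0.0026 0.0011 0.0573 0 0 -0.006;
```

Request:
move_arm:
  plan: "0.0022 0.0012 0.05 0 0 -0.005 0.062; 0.0022 0.0012 0.045 0 0 -0.005 0.062; 0 0 0.0185 0 0 0 0.062; 0 0 0 0 0 0 0.062; 0 0 0 0 0 0 0.044; 0 0 0 0 0 0 0.044; 0 0 0 0 0 0 0.044; 0 0 0 0 0 0 0.044"

```text
time_s: 12.4
position: [0.4342, -0.3157, 0.0052]
tool_rot: [[0.989, -0.151, 0.002], [-0.151, -0.989, -0.002], [0.002, 0.001, -1.0]]
ft_force: [0.2, 2.5, 6.0]
grip_width: 0.0457
gripper_force: 41.7
```

```bash
python3 - <<'E'
from h import *
s=env.observe(); p=s['position']; R=s['tool_rot']; print(p,R[1,0])
D=np.array([0.6244,0.1424,p[2]])-p; print(R.T@D)
E
```

```text
[ 0.4342 -0.3157  0.0052] -0.15054370401937367
[ 0.119  -0.4815 -0.0003]
```

Request:
move_arm:
  plan: "0 0 -0.045 0 0 0 0.04; 0 0 -0.05 0 0 0 0.04; 0.0132 -0.0535 -0.01 0 0 0.003 0.04; 0.0132 -0.0535 0 0 0 0.003 0.04; 0.0132 -0.0535 0 0 0 0.003 0.04; 0.0132 -0.0535 0 0 0 0.003 0.04; 0.0132 -0.0535 0 0 0 0 0.04; 0.0132 -0.0535 0 0 0 0 0.04; 0.0132 -0.0535 0 0 0 0 0.04; 0.0132 -0.0535 0 0 0 0 0.04; 0.0132 -0.0535 0 0 0 0 0.04; 0 0 0 0 0 0 0.04"

```text
time_s: 13.9
position: [0.628, 0.1443, 0.1089]
tool_rot: [[0.987, -0.158, 0.001], [-0.158, -0.987, 0.0], [0.001, -0.001, -1.0]]
ft_force: [-0.8, -1.2, -1.0]
grip_width: 0.0457
gripper_force: 41.0
```

Request:
move_arm:
  plan: "0 0 0 0 0 0 0.04; 0 0 0 0 0 0 0.04"

```text
time_s: 14.15
position: [0.6274, 0.1397, 0.1091]
tool_rot: [[0.986, -0.164, -0.0], [-0.164, -0.986, -0.0], [0.0, 0.0, -1.0]]
ft_force: [-0.2, -0.1, 0.2]
grip_width: 0.0455
gripper_force: 41.0
```

```bash
python3 - <<'E'
from h import *
im,d,c=snap('wrist','w9.png'); np.savez('w9.npz',im=im,d=d,**c)
p=env.observe()['position']; print(p)
zt=p[2]+.005
pins(d,c,(200,90,360,390),0.045,p[2]-0.012)
rect(im,d,c,(200,120,360,390),zt,smax=70,vmin=90)
go(0.6244,0.1424,0.08,-9.2)
a=im[100:400,180:380,::-1]
cv2.imwrite('pics/w9c.png',cv2.resize(a,None,fx=2,fy=2,interpolation=cv2.INTER_CUBIC))
E
```

```text
[0.6274 0.1398 0.1091]
pin 42 [662.9081 136.1236  60.3797] 64.20063812166815 [276.     171.2857]
pin 200 [586.9395 149.281   55.145 ] 64.43034727313521 [275.82 297.79]
centre 633.3 138.6 size 114.5 49.0 ang -9.4 depthz 0.1137
  hole px 278.3 356.0 area 205.5 [590.4686 146.7798]
  hole px 285.2 267.7 area 4964.0 [631.604  136.9442]
  hole px 281.8 182.5 area 506.0 [666.7724 132.5106]
  hole px 302.9 134.6 area 315.0 [683.2337 121.8578]
from [0.6274 0.1398 0.1091] yaw -9.43725291256979 n 1
-0.0034 -0.0021 0.0291 0 0 -0.004;
```

View pics/w9c.png

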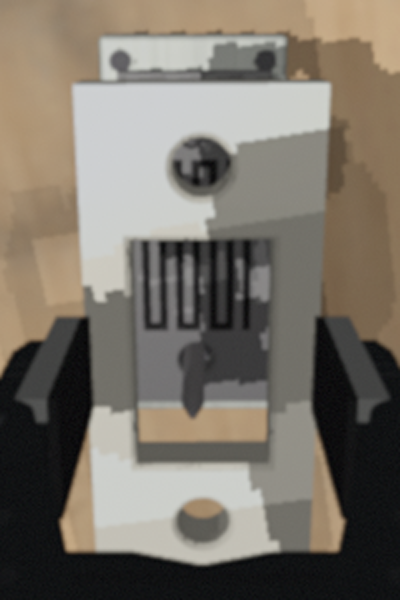

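The frame is held square, with its front hole at about (282,182). It needs a shift of (-3,+3) mm, then lowering.

Request:
move_arm:
  plan: "-0.0033 -0.0022 0.012 0 0 -0.003 0.04; 0 0 0.01 0 0 0 0.04; 0 0 0.008 0 0 0 0.04; 0 0 0.012 0 0 0 0.04; 0 0 0.014 0 0 0 0.04; 0 0 0.014 0 0 0 0.04; 0 0 0.0075 0 0 0 0.04; 0 0 0 0 0 0 0.04; 0 0 0 0 0 0 0.04"

```text
time_s: 15.32
position: [0.6248, 0.1437, 0.0313]
tool_rot: [[0.987, -0.16, 0.0], [-0.16, -0.987, 0.0], [0.0, -0.0, -1.0]]
ft_force: [0.3, 1.0, -0.5]
grip_width: 0.0459
gripper_force: 41.0
```

Request:
move_arm:
  plan: "0 0 0 0 0 0 0.058; 0 0 0 0 0 0 0.058; 0 0 -0.02 0 0 0 0.058; 0 0 -0.05 0 0 0 0.058; 0 0 -0.04 0 0 0 0.065; 0.00 0.0475 0 0 0 -0.053 0.065; 0.002 0.047 0 0 0 -0.053 0.065; 0.004 0.047 0 0 0 -0.053 0.065; 0 0 0 0 0 0 0.065; 0 0 0 0 0 0 0.065; 0 0 0 0 0 0 0.065"

```text
time_s: 16.7
position: [0.6154, 0.0038, 0.1413]
tool_rot: [[1.0, -0.0, -0.0], [-0.0, -1.0, 0.0], [-0.0, -0.0, -1.0]]
ft_force: [0.3, 0.4, -0.4]
grip_width: 0.0652
gripper_force: 0.0
```

```bash
python3 - <<'E'
from h import *
im,d,c=snap('wrist','w10.png'); np.savez('w10.npz',im=im,d=d,**c)
rect(im,d,c,(200,20,360,390),0.008,smax=70,vmin=90)
# frame on stack heights
W=lambda u,v: w(c,d,u,v)
for r in pinpoint('wrist','window_frame')[:2]+pinpoint('wrist','tab_plate')[:2]: print(r,w(c,d,*r['pixel']))
for r in recognise('wrist','window_frame')[:1]:
    u,v,a,b=r['extent']; print(r, [W(u+i*a*.38,v+j*b*.1) for i in(-1,1) for j in(-1,1)])
go(0.613,0.002,0.004,0)
E
```

```text
centre 624.0 -3.7 size 135.1 62.4 ang 0.8 depthz 0.0081
  hole px 283.0 249.7 area 146.5 [573.3926   2.0803]
  hole px 281.7 149.5 area 177.0 [653.7443   3.1569]
{'pixel': [86.0, 197.7], 'conf': 0.71} [0.6209 0.1455 0.0259]
{'pixel': [279.8, 198.3], 'conf': 0.82} [0.6163 0.0046 0.0086]
from [0.6155 0.0034 0.1413] yaw -0.015292722660828569 n 3
-0.0008 0.0005 0.0458 0 0 -0.000; -0.0008 0.0005 0.0458 0 0 -0.000; -0.0008 0.0005 0.0458 0 0 -0.000;
```

View pics/w10.png

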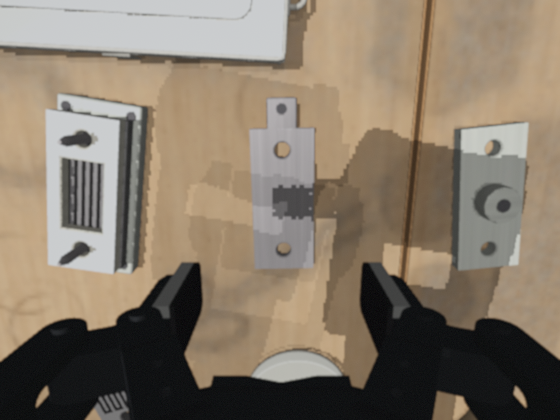

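The frame lies flat on the stack at (88,192). The tab plate is at (282,198), with its hole midpoint at (0.6133, 0.0027).

Request:
move_arm:
  plan: "-0.001 0.0004 0.05 0 0 -0.007 0.062; -0.001 0.0004 0.05 0 0 -0.006 0.062; 0 0 0.03 0 0 0 0.062; 0 0 0.0085 0 0 0 0.062; 0 0 0 0 0 0 0.062; 0 0 0 0 0 0 0.044; 0 0 0 0 0 0 0.044; 0 0 0 0 0 0 0.044; 0 0 0 0 0 0 0.044"

```text
time_s: 18.02
position: [0.6144, 0.0018, 0.0048]
tool_rot: [[1.0, 0.012, 0.003], [0.012, -1.0, -0.0], [0.003, 0.001, -1.0]]
ft_force: [-0.6, 0.1, 5.7]
grip_width: 0.0442
gripper_force: 38.6
```

```bash
python3 - <<'E'
from h import *
s=env.observe(); p=s['position']
go(0.6246,0.1427,0.12,-9.2)
E
```

```text
from [0.6144 0.0018 0.0048] yaw 0.6823075494234796 n 4
0.0030 -0.0352 -0.0288 0 0 0.043; 0.0015 -0.0353 -0.0288 0 0 0.043; -0.0001 -0.0353 -0.0288 0 0 0.043; -0.0016 -0.0353 -0.0288 0 0 0.043;
```

Request:
move_arm:
  plan: "0 0 -0.04 0 0 0 0.04; 0 0 -0.05 0 0 0 0.04; 0 0 -0.03 0 0 0 0.04; 0.003 -0.0352 0 0 0 0.043 0.04; 0.0015 -0.0353 0 0 0 0.043 0.04; 0 -0.0353 0 0 0 0.043 0.04; -0.0016 -0.0353 0 0 0 0.043 0.04; 0 0 0 0 0 0 0.04; 0 0 0 0 0 0 0.04; 0 0 0 0 0 0 0.04"

```text
time_s: 19.27
position: [0.6239, 0.1418, 0.1231]
tool_rot: [[0.987, -0.16, 0.0], [-0.16, -0.987, -0.0], [0.0, 0.0, -1.0]]
ft_force: [0.2, -0.2, -0.7]
grip_width: 0.0444
gripper_force: 41.0
```

```bash
python3 - <<'E'
from h import *
im,d,c=snap('wrist','w11.png'); np.savez('w11.npz',im=im,d=d,**c)
p=env.observe()['position']; print(p,env.observe()['grip_width'])
zt=p[2]+.0032
pins(d,c,(200,60,360,390),0.05,p[2]-0.015)
rect(im,d,c,(200,60,360,390),zt,smax=70,vmin=60)
go(0.6246,0.1427,0.08,-9.2)
a=im[60:400,170:390,::-1]
cv2.imwrite('pics/w11c.png',cv2.resize(a,None,fx=1.7,fy=1.7,interpolation=cv2.INTER_CUBIC))
E
```

```text
[0.6239 0.1418 0.123 ] 0.044339811670179675
centre 639.2 139.3 size 136.6 48.8 ang -9.0 depthz 0.1258
  hole px 280.0 354.2 area 242.5 [586.3921 148.0921]
  hole px 280.5 186.7 area 271.0 [661.3865 135.5686]
  hole px 313.4 123.2 area 54.5 [683.1575 119.6342]
from [0.6239 0.1418 0.123 ] yaw -9.240502855580699 n 1
0.0005 -0.0010 0.0430 0 0 -0.001;
```

View pics/w11c.png

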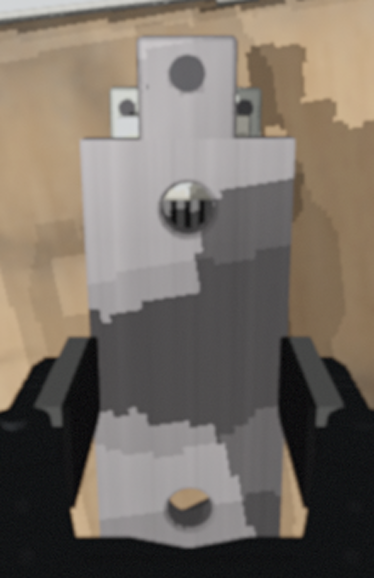

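```bash
python3 - <<'E'
from h import *
z=np.load('w11.npz'); d=z['d']; c={k:z[k] for k in ['fx','fy','cx','cy','R','t']}
for u,v in [(265,90),(295,90),(230,150),(330,150),(240,220),(320,220),(250,340),(310,340),(280,100),(280,320)]: print(u,v,w(c,d,u,v)*1000)
t=np.array([.6239,.1418]);e=np.array([.987,-.16])
for u,v in [(251.8,83),(308,83),(218,142.3),(343.5,142),(280.6,181.2),(281,358)]: print(u,v,e@(onz(c,u,v,.1262)[:2]-t)*1000)
E
```

```text
265 90 [697.6758 135.3983 124.6687]
295 90 [695.8286 124.5978 126.2274]
230 150 [678.3517 152.3822 124.8701]
330 150 [672.1382 114.5793 124.5843]
240 220 [650.3576 153.8915 125.2539]
320 220 [645.0125 122.1009 124.7745]
250 340 [595.5831 159.9792 126.019 ]
310 340 [591.071  133.8789 125.669 ]
280 100 [693.3338 130.5311 124.2337]
280 320 [603.5312 145.269  126.393 ]
251.8 83 76.17179326629501
308 83 76.14187310453747
218 142.3 55.071926635132485
343.5 142 55.11578228982936
280.6 181.2 40.16613809395028
281 358 -40.012820346317426
```

Request:
move_arm:
  plan: "0.0013 -0.0007 0.02 0 0 0 0.04; 0 0 0.02 0 0 0 0.04; 0 0 0.012 0 0 0 0.04; 0 0 0.012 0 0 0 0.04; 0 0 0.012 0 0 0 0.04; 0 0 0.006 0 0 0 0.04; 0 0 0 0 0 0 0.04; 0 0 0 0 0 0 0.04"

```text
time_s: 20.32
position: [0.6254, 0.1433, 0.0412]
tool_rot: [[0.987, -0.159, 0.001], [-0.159, -0.987, 0.0], [0.001, -0.0, -1.0]]
ft_force: [0.6, -0.1, -0.8]
grip_width: 0.0441
gripper_force: 41.0
```

Request:
move_arm:
  plan: "0 0 0 0 0 0 0.058; 0 0 0 0 0 0 0.058; 0 0 -0.02 0 0 0 0.058; 0 0 -0.05 0 0 0 0.058; 0 0 -0.04 0 0 0 0.065; 0.0051 0.0498 0 0 0 -0.027 0.065; 0.0038 0.05 0 0 0 -0.027 0.065; 0.0024 0.05 0 0 0 -0.027 0.065; 0.0011 0.05 0 0 0 -0.027 0.065; -0.0003 0.05 0 0 0 -0.027 0.065; -0.0016 0.05 0 0 0 -0.027 0.065; 0 0 0 0 0 0 0.065"

```text
time_s: 21.82
position: [0.6076, -0.1599, 0.1508]
tool_rot: [[1.0, -0.002, 0.0], [-0.002, -1.0, -0.001], [0.0, 0.001, -1.0]]
ft_force: [0.3, 0.7, -0.6]
grip_width: 0.0652
gripper_force: 0.0
```

Request:
move_arm:
  plan: "0 0 0 0 0 0 0.065; 0 0 0 0 0 0 0.065"

```text
time_s: 22.08
position: [0.6081, -0.1553, 0.151]
tool_rot: [[1.0, 0.003, 0.0], [0.003, -1.0, 0.0], [0.0, -0.0, -1.0]]
ft_force: [0.0, 0.7, 0.5]
grip_width: 0.0651
gripper_force: 0.0
```

```bash
python3 - <<'E'
from h import *
im,d,c=snap('wrist','w12.png'); np.savez('w12.npz',im=im,d=d,**c)
print(env.observe()['position'])
rect(im,d,c,(200,60,370,300),0.012,smax=70,vmin=90)
for r in pinpoint('wrist','end_plate')[:2]: print(r,w(c,d,*r['pixel']))
E
```

```text
[ 0.6081 -0.1553  0.151 ]
centre 615.4 -157.4 size 114.7 50.8 ang 6.1 depthz 0.0122
  hole px 287.9 235.2 area 127.5 [ 576.4487 -161.1212]
  hole px 285.4 197.5 area 345.0 [ 608.0435 -158.882 ]
  hole px 288.3 173.5 area 25.0 [ 627.2285 -160.9954]
  hole px 278.2 136.2 area 160.5 [ 655.7781 -153.1013]
{'pixel': [284.3, 186.5], 'conf': 0.9} [ 0.6202 -0.1578  0.0277]
```

View pics/w12.png

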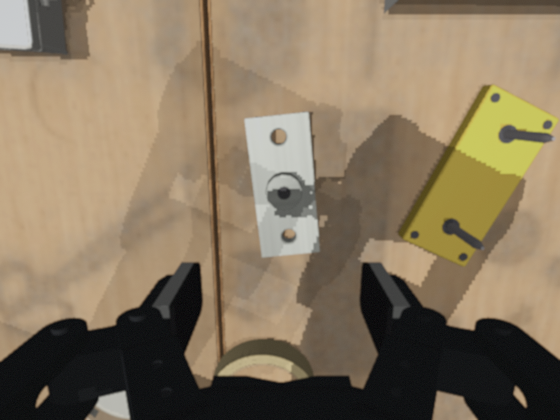

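The end plate, boss up, is at (284,187) and the yellow decoy is clear to the right. Grasp centre (0.6156, -0.1573), yaw 5.9°.

Request:
move_arm:
  plan: "0.0037 0.001 0.05 0 0 -0.05 0.062; 0.0037 0.0005 0.05 0 0 -0.049 0.062; 0 0 0.03 0 0 0 0.062; 0 0 0.015 0 0 0 0.062; 0 0 0 0 0 0 0.062; 0 0 0 0 0 0 0.044; 0 0 0 0 0 0 0.044; 0 0 0 0 0 0 0.044; 0 0 0 0 0 0 0.044"

```text
time_s: 23.3
position: [0.6161, -0.1579, 0.0077]
tool_rot: [[0.995, 0.101, 0.003], [0.101, -0.995, -0.001], [0.003, 0.001, -1.0]]
ft_force: [-0.8, 1.7, 7.2]
grip_width: 0.0455
gripper_force: 40.8
```

```bash
python3 - <<'E'
from h import *
go(0.6246,0.1427,0.13,-9.2)
E
```

```text
from [ 0.6161 -0.1579  0.0077] yaw 5.779529741184019 n 6
0.0065 -0.0497 -0.0204 0 0 0.044; 0.0043 -0.0499 -0.0204 0 0 0.044; 0.0021 -0.0501 -0.0204 0 0 0.044; -0.0001 -0.0501 -0.0204 0 0 0.044; -0.0023 -0.0501 -0.0204 0 0 0.044; -0.0044 -0.0499 -0.0204 0 0 0.044;
```

Request:
move_arm:
  plan: "0 0 -0.04 0 0 0 0.04; 0 0 -0.05 0 0 0 0.04; 0 0 -0.03 0 0 0 0.04; 0.0065 -0.0497 0 0 0 0.044 0.04; 0.0043 -0.0499 0 0 0 0.044 0.04; 0.0021 -0.05 0 0 0 0.044 0.04; 0 -0.0501 0 0 0 0.044 0.04; -0.0023 -0.05 0 0 0 0.044 0.04; -0.0044 -0.0499 0 0 0 0.044 0.04; 0 0 0 0 0 0 0.04; 0 0 0 0 0 0 0.04; 0 0 0 0 0 0 0.04"

```text
time_s: 24.8
position: [0.6244, 0.1413, 0.126]
tool_rot: [[0.986, -0.164, 0.0], [-0.164, -0.986, -0.0], [0.0, 0.0, -1.0]]
ft_force: [0.1, -0.5, -2.1]
grip_width: 0.0455
gripper_force: 41.4
```

```bash
python3 - <<'E'
from h import *
im,d,c=snap('wrist','w13.png'); np.savez('w13.npz',im=im,d=d,**c)
p=env.observe()['position']; print(p)
zt=p[2]+.0043
pins(d,c,(200,60,360,390),0.05,p[2]-0.015)
rect(im,d,c,(190,100,370,390),zt,smax=70,vmin=60)
rect(im,d,c,(190,100,370,390),zt,smax=70,vmin=110)
go(0.6247,0.1427,0.08,-9.2)
E
```

```text
[0.6245 0.1413 0.1259]
centre 633.5 139.7 size 122.2 49.1 ang -9.2 depthz 0.1302
  hole px 281.1 351.4 area 95.0 [589.0851 146.8126]
  hole px 280.7 296.5 area 521.5 [615.6343 142.5632]
  hole px 312.0 123.9 area 58.5 [683.4808 119.5074]
centre 665.5 134.5 size 57.3 49.0 ang -9.4 depthz 0.1299
  hole px 284.0 184.3 area 626.0 [662.8266 133.3973]
  hole px 244.4 124.7 area 67.0 [687.3266 144.1478]
from [0.6245 0.1413 0.1259] yaw -9.437653425999356 n 1
0.0000 -0.0014 0.0459 0 0 -0.004;
```

View pics/w13.png

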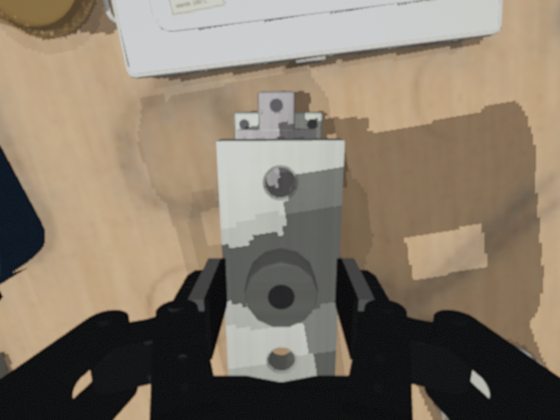

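The end plate is held square, with its front hole at (280,182), and the tab plate is under it at (277,103). Lowering the last part.

```bash
python3 - <<'E'
from h import *
z=np.load('w13.npz'); d=z['d']; c={k:z[k] for k in ['fx','fy','cx','cy','R','t']}
for u,v in [(267,98),(286,98),(277,115),(277,130),(250,133),(305,133),(242,119),(313,118)]: print(u,v,w(c,d,u,v)*1000)
z=np.load('w12.npz')
E
```

```text
267 98 [698.4069 136.9944  42.1704]
286 98 [696.527  125.8984  42.9707]
277 115 [687.8337 132.7713  42.8166]
277 130 [679.1893 134.2411  42.7964]
250 133 [680.1225 150.7113  42.4865]
305 133 [674.7453 117.8807  44.3306]
242 119 [688.8641 156.8226  14.8999]
313 118 [681.5954 109.4578  14.2358]
```

Request:
move_arm:
  plan: "0 -0.0013 0.02 0 0 -0.003 0.04; 0 0 0.02 0 0 0 0.04; 0 0 0.012 0 0 0 0.04; 0 0 0.01 0 0 0 0.04; 0 0 0.008 0 0 0 0.04; 0 0 0.0045 0 0 0 0.04; 0 0 0 0 0 0 0.04; 0 0 0 0 0 0 0.04"

```text
time_s: 25.85
position: [0.6247, 0.1438, 0.0517]
tool_rot: [[0.987, -0.159, 0.001], [-0.159, -0.987, 0.0], [0.001, -0.0, -1.0]]
ft_force: [-0.3, -0.8, -2.0]
grip_width: 0.0455
gripper_force: 41.4
```

The tab plate's top is at 42.8 mm, so it is fully down. Releasing the end plate and checking.

Request:
move_arm:
  plan: "0 0 0 0 0 0 0.058; 0 0 0 0 0 0 0.058; 0 0 -0.02 0 0 0 0.058; 0 0 -0.05 0 0 0 0.058; 0 0 -0.05 0 0 0 0.065; -0.03 0 -0.03 0 0 0 0.065; -0.03 0 0 0 0 0 0.065; 0 0 0 0 0 0 0.065; 0 0 0 0 0 0 0.065; 0 0 0 0 0 0 0.065; 0 0 0 0 0 0 0.065"

```text
time_s: 27.22
position: [0.5657, 0.1532, 0.2009]
tool_rot: [[0.987, -0.16, -0.0], [-0.16, -0.987, -0.0], [-0.0, 0.0, -1.0]]
ft_force: [-0.3, 0.6, 0.0]
grip_width: 0.065
gripper_force: 0.0
```

```bash
python3 - <<'E'
from h import *
im,d,c=snap('wrist','w14.png')
for k in ['end_plate','tab_plate','grooved_close']:
    for r in pinpoint('wrist',k)[:2]: print(k,r,w(c,d,*r['pixel'])*1000)
R0=np.array([.987,-.16]);N=np.array([.16,.987]);b=np.array([.6246,.1427])
for i,j in [(.03,.017),(.03,-.017),(-.03,.017),(-.03,-.017),(.05,.017),(-.05,-.017),(0,0)]:
    X=np.r_[b+i*R0+j*N,.055]; q=c['R']@X+c['t']; u,v=c['fx']*q[0]/q[2]+c['cx'],c['fy']*q[1]/q[2]+c['cy']; print(i,j,w(c,d,u,v)*1000)
print(env.observe()['ft_force'],env.observe()['position'])
E
```

```text
end_plate {'pixel': [281.4, 121.6], 'conf': 0.75} [623.4012 143.1657  71.1626]
grooved_close {'pixel': [297.3, 307.0], 'conf': 0.85} [437.6986 156.7759  11.3741]
0.03 0.017 [656.8709 154.6501  55.6702]
0.03 -0.017 [651.436  121.178   55.7785]
-0.03 0.017 [597.7038 164.2831  54.9468]
-0.03 -0.017 [592.4419 130.7716  56.2649]
0.05 0.017 [676.6663 151.4782  55.0235]
-0.05 -0.017 [572.5656 133.926   55.1744]
0 0 [625.006  142.6738  72.0236]
[ 0.633  -0.3003 -0.1448] [0.5654 0.1533 0.2012]
```

View pics/w14.png

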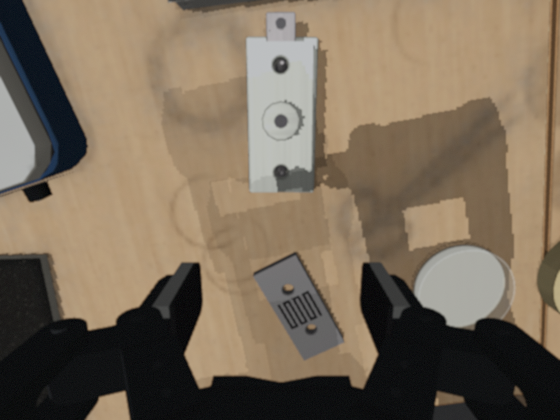

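The stack is complete. The end plate's top is flat at 55 mm and its boss is centred at (0.624, 0.143). The other grooved plate still lies flat on the table at (297,307).

```bash
python3 -c "
from rig import env
print(env.close_job())"
```

```text
the job is handed in; nothing more can be done
None
```

The fuel cell is stacked on the two-pin base in the required order, and I handed the job in at about 27 s of the 106 s limit. The last wrist-camera check showed the end plate flat at 55 mm with its boss up and the non-fitting grooved plate flat on the table. I kept the arm clear of the tape roll and dish but did not re-measure their positions, and no verdict came back.

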